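# Run the matching gear rack through the master-gear gauge

### The job

Of the two steel gear racks, take the one whose tooth spacing matches the brass master gear (the coarse rack with 9 teeth), and lay it in the gauge's channel on the side with the flared black guide, teeth towards the gear. Run it along the channel under the blue arch so that it turns the master gear, let go, take it again on the other side and draw it right through; then set it down upright in the green tray. Leave the fine-toothed rack and the other things as they are.

Things in the scene. Friction and masses are not known exactly. Their poses are not given: they have to be found in the camera images.
- rack_coarse_center (a point): Centre of the coarse rack (22 mm over its underside). Plain bar 150 long (y), 18 wide, 44 mm high, about 0.3 kg; on its -x side 9 coarse teeth (15.7 mm pitch, as the master gear's) stand out 10.5 mm, only in the lowest 16 mm, so the bar above them is smooth on both sides: grip there. Starts upright on the far worktop, length roughly along world y, teeth roughly towards -x (the robot).
- rack_coarse: The same coarse rack; origin at the middle of its underside: x across the bar (teeth on the -x side), y along it, z up.
- rack_fine_center (a point): Centre of the other, fine rack: same bar (150 x 18 x 44 mm), but 13 finer teeth (10.9 mm pitch) that stand out 7 mm. To be left alone.
- gauge: Gauge, fixed; origin on the worktop under the middle of its arch. x: from gear to channel (fence on the far side, gear on the near side); y: along the channel (+y loading end, racks run to -y). Base plate 10 mm thick (its top is the channel floor), 80 mm wide, y -170 to +200 mm. Fence 8 mm high along the channel, face at x 9.5 mm: a rack against it has its bar centre at x 0.5 mm.
- channel_load (a point): Point on the channel floor (10 mm over the worktop) 122 mm before the arch: a rack with its mid-length here has not met the gear. On the tooth side a black kerb 7 mm high narrows from x -33 (y 110 mm) to x -21 mm (y 47 to 40 mm) in the gauge's frame and leads the tooth tips in; none on the exit side.
- arch_mid (a point): Point on the channel floor under the middle of the blue arch. The arch is a strap 30 mm wide along y; underside 57, top 67 mm over the floor (nut on it to 75 mm); pillar behind the fence (gauge x 20 to 43 mm). A rack passes under it, fingers cannot. The gear reaches to y +/-35 mm.
- channel_exit (a point): Point on the channel floor 118 mm beyond the arch: a rack with its mid-length here has left arch and gear and can be lifted straight up (its front end overhangs the base plate by about 25 mm).
- master_gear (a joint): Turn of the brass master gear on its upright post, rad: 12 teeth, 69 mm across the tips, pitch radius 30 mm, axis at gauge x -45.5 mm, 3 to 19 mm over the channel floor. Oiled, turns freely both ways; grows as a rack runs to -y, about 4.7 rad for the whole coarse rack. Starts between -0.38 and -0.10, where a rack runs in freely.
- tray: Green open tray, fixed, 100 x 200 mm outside (long along its y), walls 4 mm thick and 22 mm high, floor 4 mm thick; origin at the worktop under its centre.
- dial_indicator: Dial indicator, 110 x 58 x 22 mm, origin at its underside; bystander.
- flange: Turned steel flange, 66 mm across, 25 mm high, origin at its underside; bystander.
- calculator: Black desk calculator, 128 x 74 x 15 mm, origin at its underside; bystander.
Mind the look-alikes: they are no part of the job. Several things look just like the tray: the one meant starts farthest to the robot's left.

How it is judged:
On the way, in this order (a step that is already met when the one before it is completed fails the run):
1. the coarse rack lies in the channel on the loading side of the arch, along the fence, teeth towards the gear (x of rack_coarse_center in the frame of gauge between -0.014 and 0.006 m and z of rack_coarse_center in the frame of gauge between 0.028 and 0.036 m and angle between the y axis of rack_coarse and the y axis of gauge, either way round below 0.12 rad and y of rack_coarse_center in the frame of gauge between 0.085 and 0.165 m), for 0.2 s.
2. the coarse rack has run along the channel right through the arch and has turned the master gear with it (x of rack_coarse_center in the frame of gauge between -0.03 and 0.02 m and z of rack_coarse_center in the frame of gauge between 0.022 and 0.04 m and y of rack_coarse_center in the frame of gauge between -0.2 and -0.092 m and value of joint master_gear above 3.5 rad), for 0.1 s.
At the end, for the whole second after the job is handed in: The coarse rack stands upright (within 0.12 rad) on the floor of the green tray, inside its walls, at rest; the master gear has been turned through by it (its joint above 3.5 rad); the fine rack is within 15 mm of where it stood (x of rack_coarse_center in the frame of tray between -0.042 and 0.042 m and y of rack_coarse_center in the frame of tray between -0.075 and 0.075 m and z of rack_coarse_center in the frame of tray between 0.018 and 0.032 m and angle between rack_coarse_center's own z axis and vertical below 0.12 rad and linear speed of rack_coarse below 0.02 m/s and value of joint master_gear above 3.5 rad and distance of rack_fine_center from where it was at the start of the episode below 0.015 m); the robot touches nothing.
It fails at once if the fine rack is moved by more than 15 mm (distance of rack_fine_center from where it was at the start of the episode above 0.015 m).
It fails at once if the dial indicator is moved by more than 15 mm (distance of dial_indicator from where it was at the start of the episode above 0.015 m).
It fails at once if the flange is moved by more than 15 mm (distance of flange from where it was at the start of the episode above 0.015 m).
It fails at once if the calculator is moved by more than 15 mm (distance of calculator from where it was at the start of the episode above 0.015 m).
It also fails if it takes over 64 s, if anything falls off the work surface, if the arm or the gripper's body presses on something with over 40 N, if the wrist force passes 120 N, or if a joint passes its speed limit or range.

### The arm

A 6-joint arm with a two-finger parallel gripper is mounted at the origin on a cart in front of the work surface, level with it; the furniture and walls round the work are solid. World frame = base frame: x ahead of the robot, y to its left, z up, the work surface at z = 0. Lengths are in m, angles in rad, forces in N, time in s.
With the tool pointing down it reaches from about 0.3 to 0.875 m from the base axis. Payload 4.2 kg.
Tool frame: the origin (TCP) lies on the mounting face of the last link; the fingertips stand 173 mm ahead of it and the grasp point (between the pads) lies 155 mm ahead of it (bot.grasp_offset is the distance from the TCP to the grasp point, in m); z points along the fingers, y is the line along which they close (so a half turn about z gives the same grasp; the last joint's range is limited). The gripper opens to 85 mm and grips with 20 to 120 N. Pads are 22 mm wide; open, the fingers measure 114 mm over their backs; the gripper's body (76 mm by 85 mm) begins 54 mm behind the grasp point. The pads swing forward as they close: fully open they stand 13 mm farther back than shut.
Start: joints at [-1.31, 0.32, 1.565, -0, 1.257, -0.02], TCP at [0.159, -0.552, 0.405] pointing down, gripper open.
Joint ranges: [-3.11, 3.11], [-0.84, 2.01], [0.21, 2.61], [-1.34, 4.49], [0.05, 2.63], [-2.56, 2.56]. Speed limits (rad/s): [2.57, 2.57, 3.14, 3.14, 3.14, 3.14].

### API

Orientations are given as a rotation vector (axis times angle).
In Python, from cell import bot gives the robot as it stands.
- The arm moves only by the shell command python3 -m pendant 'ROWS' [OPENING]. ROWS is JSON, a list of rows, each a list of 2 entries, a list of its own where there are three numbers: the shift along the tool's x, y, z in mm, then the turn about the tool's z in rad. A call has 1 to 20 rows; each row shifts and turns the commanded pose from where the row before left it, along the tool's axes as they then stand; what a row does not reach is not made up. A row lasts 1/8 s, in which the tool goes at most 62.5 mm and 10.7 degrees, less where a joint would pass 70% of its speed; a pose out of reach is approached as far as the arm can. A call with a gripper value outside its range is refused whole. OPENING is the finger opening in mm, from 0 to 85.4, set as the call begins (- or left out, the last holds). The fingers move at their own pace and stop on an object; the grip force is fixed at half the most. Time passes only in rows, so rows that do not move let the fingers close. It gives the time, the measured TCP pose, the force, the opening and the grip force at its end, in the units of the state.
- bot.sense(): the state, without advancing time (a new reading comes with each control period).
- bot.capture(name): name is "scene" or "top" or "wrist"; returns the picture (400x640x3 uint8, red, green, blue); there is no depth.
- bot.camera_params(name): a dict with "intrinsics" (3x3 intrinsics, pixels), "cam_to_world" (4x4, takes a point from camera to world coordinates); the wrist camera has in their place "tool_from_camera" (4x4, takes a point from camera to tool coordinates, whose origin is the TCP and whose axes are the flange's). Camera axes: x right, y up, looking along -z (the intrinsics and any distortion apply to the point x, -y, -z); pixel columns grow to the right and rows downward; lengths in m; the calibration is good to about 2 mm. The wrist camera is an equidistant fisheye: a pixel r from the principal point sees the ray r / f radians off the axis. A picture is of the moment at which its call begins: read the wrist's pose just before it. camera_params takes no time and is no camera call.
- bot.finish_job(): hands the job in; it is judged then, once.
Trained networks look in the newest picture that a camera, given by its name, has taken for a name from the list of things; names that differ only in an ending like _2 or _b are one class to them, and where a whole thing is asked for, a point or a joint stands for the part that bears it (a point fixed in the world has none). Each returns a list of dicts, best first, with "confidence" (0 to 1); they miss things now and then, are a little off and sometimes report something else, mostly with a low value. They report only what shows in the picture. A call takes as long as a camera call. They do not tell look-alikes from the thing itself.
- bot.spot_in(camera, query): "bbox" ([left, top, width, height] in pixels, round what is visible of it).
- bot.silhouettes(camera, query): "region" (400x640 bool, what is visible of it) and "bbox" ([left, top, width, height] in pixels, round what is visible of it).
The state is a dict: "clock": time; "joint_pos": joint angles; "joint_vel": joint speeds; "joint_torque": joint torques, N m; "ee_pos": TCP position; "eef_rot": TCP orientation; "contact_force": force on the tool from outside, world axes, zero at the start; "moment": the same for the moment, N m; "grip_width": finger opening in m; "finger_force": force on a finger pad.
Only numpy, scipy, OpenCV 4.12 (cv2) and the standard library are available. Lean on these libraries where they do the work, as an engineer would, in place of code of your own. Each camera call takes 0.05 s, during which the arm holds its last target. There are 200 camera calls.

## Working session

There is one attempt and no reset: what is moved stays moved. The work goes in short steps, Python scripts to look and compute and a shell command to move; the robot and the scene stay as the last step left them, time stands still between calls to the robot, and variables do not carry over. Pictures are saved under pics/ and viewed, at most 12 in all, crops included, and the job is handed in when it is done.

```bash
ls; mkdir -p pics
cat > h.py <<'E'
import numpy as np, cv2
from cell import bot
from scipy.spatial.transform import Rotation as R
def ray(cam,u,v,st=None):
    p=bot.camera_params(cam); K=np.array(p["intrinsics"])
    if cam=="wrist":
        st=st or bot.sense()
        T=np.eye(4);T[:3,:3]=R.from_rotvec(st["eef_rot"]).as_matrix();T[:3,3]=st["ee_pos"]
        M=T@np.array(p["tool_from_camera"])
        x=(u-K[0,2])/K[0,0];y=(v-K[1,2])/K[1,1];r=np.hypot(x,y)+1e-12
        d=np.array([np.sin(r)*x/r,-np.sin(r)*y/r,-np.cos(r)])
    else:
        M=np.array(p["cam_to_world"]); d=np.array([(u-K[0,2])/K[0,0],-(v-K[1,2])/K[1,1],-1])
    return M[:3,3],M[:3,:3]@d
def w(cam,u,v,z=0,st=None):
    o,d=ray(cam,u,v,st); return o+d*(z-o[2])/d[2]
def proj(cam,P,st=None):
    p=bot.camera_params(cam); K=np.array(p["intrinsics"])
    if cam=="wrist":
        st=st or bot.sense()
        T=np.eye(4);T[:3,:3]=R.from_rotvec(st["eef_rot"]).as_matrix();T[:3,3]=st["ee_pos"]
        M=T@np.array(p["tool_from_camera"])
    else: M=np.array(p["cam_to_world"])
    q=M[:3,:3].T@(np.array(P)-M[:3,3]); x,y,z=q[0],-q[1],-q[2]
    if cam=="wrist":
        r=np.hypot(x,y)+1e-12;t=np.arctan2(r,z); x,y=x/r*t,y/r*t
    else: x,y=x/z,y/z
    return np.array([K[0,2]+K[0,0]*x,K[1,2]+K[1,1]*y])
def save(cam,name):
    im=bot.capture(cam); cv2.imwrite("pics/"+name,cv2.cvtColor(im,cv2.COLOR_RGB2BGR)); return im
E
python3 - <<'E'
from h import *
a=save("top","t0.png");b=save("scene","s0.png")
for c in("top","scene"):
    p=bot.camera_params(c);print(c,np.round(p["cam_to_world"],3).tolist(),np.round(p["intrinsics"],1).tolist())
    for q in ["rack_coarse","rack_fine_center","gauge","tray","master_gear"]:
        print(q,[(d["bbox"],round(d["confidence"],2)) for d in bot.spot_in(c,q)][:5])
s=bot.sense();print(s["clock"],s["ee_pos"],s["eef_rot"],bot.grasp_offset)
print(np.round(R.from_rotvec(s["eef_rot"]).as_matrix(),3).tolist())
E
```

```text
pics
top [[-0.392, 0.897, -0.203, 0.289], [-0.92, -0.381, 0.092, -0.055], [0.005, 0.223, 0.975, 1.681], [0.0, 0.0, 0.0, 1.0]] [[450.0, 0.0, 318.4], [0.0, 450.0, 198.8], [0.0, 0.0, 1.0]]
rack_coarse [([208.7, 212.8, 36.8, 25.6], 0.82)]
rack_fine_center [([271.7, 188.9, 30.9, 31.3], 0.84)]
gauge [([207.1, 211.6, 39.2, 23.8], 0.74), ([221.7, 222.1, 94.0, 66.1], 0.62)]
tray [([414.4, 168.7, 55.6, 35.9], 0.85), ([336.6, 182.8, 58.0, 37.3], 0.58)]
master_gear []
scene [[-0.751, 0.513, -0.416, 0.007], [-0.66, -0.593, 0.461, 0.523], [-0.01, 0.621, 0.784, 1.244], [0.0, 0.0, 0.0, 1.0]] [[411.0, 0.0, 318.3], [0.0, 411.0, 196.7], [0.0, 0.0, 1.0]]
rack_coarse [([231.5, 232.4, 33.7, 40.3], 0.84)]
rack_fine_center [([289.2, 194.6, 20.2, 37.4], 0.57)]
gauge [([259.5, 218.1, 83.3, 90.6], 0.95)]
tray [([396.6, 132.9, 46.9, 36.7], 0.76), ([257.6, 220.4, 86.9, 89.5], 0.58)]
master_gear [([306.1, 255.8, 18.3, 13.9], 0.66)]
0.6 [ 0.15933838 -0.55248168  0.40474751] [ 3.11056066e+00  4.39649108e-01 -1.67849352e-05] 0.1547
[[0.961, 0.277, 0.0], [0.277, -0.961, -0.0], [-0.0, 0.0, -1.0]]
```

View pics/t0.png

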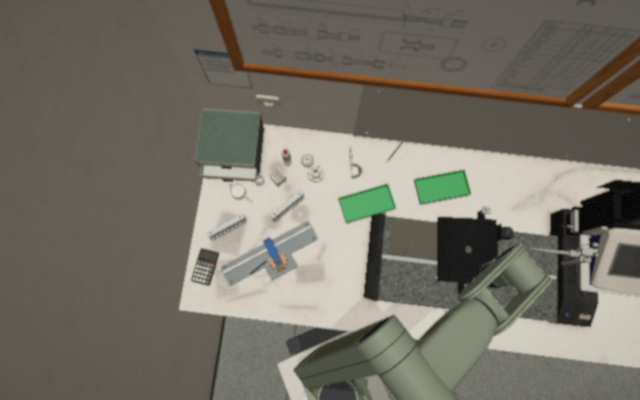

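View pics/s0.png

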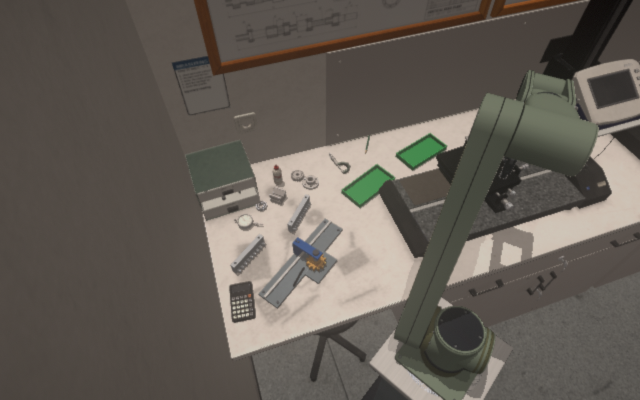

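Run:
```python
from h import *
for n,c,u,v,z in [("tray L","top",367.5,202.5,.02),("tray R","top",442,187,.02),("coarse","top",227,226,.04),("fine","top",287.5,205,.04),("arch","top",275,254,.07),("g end far","top",314,232,.01),("g end near","top",226,275,.01),("arch s","scene",307,247,.07),("coarse s","scene",248.5,252.5,.022),("fine s","scene",300,213,.022),("calc","top",205,266,.01),("dial","scene",246,221,.01)]:
    print(n,np.round(w(c,u,v,z),3))
b=cv2.imread("pics/s0.png")[170:320,220:360];t=cv2.imread("pics/t0.png")[150:300,190:330]
cv2.imwrite("pics/c0.png",np.hstack([cv2.resize(x,None,fx=2.85,fy=2.85,interpolation=cv2.INTER_CUBIC) for x in (b,t)]))
p=bot.camera_params("wrist");print(np.round(p["tool_from_camera"],3).tolist(),np.round(p["intrinsics"],1).tolist())
```

```text
tray L [ 0.549 -0.376  0.02 ]
tray R [ 0.493 -0.663  0.02 ]
coarse [0.668 0.141 0.04 ]
fine [ 0.654 -0.094  0.04 ]
arch [0.499 0.016 0.07 ]
g end far [ 0.526 -0.147  0.01 ]
g end near [0.506 0.212 0.01 ]
arch s [0.518 0.018 0.07 ]
coarse s [0.676 0.145 0.022]
fine s [ 0.656 -0.094  0.022]
calc [0.566 0.271 0.01 ]
dial [0.788 0.057 0.01 ]
[[0.001, 0.963, 0.268, 0.067], [1.0, -0.001, 0.001, 0.0], [0.001, 0.268, -0.963, 0.031], [0.0, 0.0, 0.0, 1.0]] [[309.7, 0.0, 319.5], [0.0, 309.7, 199.2], [0.0, 0.0, 1.0]]
```

View pics/c0.png

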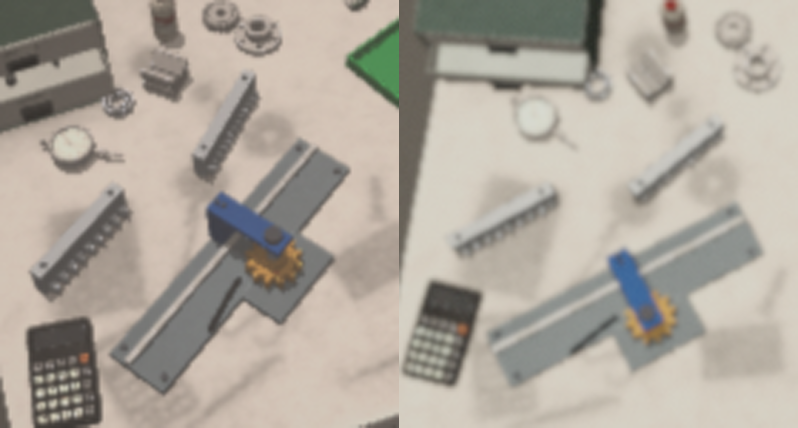

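The left rack, at about (0.67, 0.14), has the 9 coarse teeth. The fine rack is at about (0.655, -0.094). The gauge arch is near (0.51, 0.017), with its loading end and black kerb towards +y. The tray meant is the one at about (0.55, -0.376).

```bash
cat >> h.py <<'E'
def plan(tx,ty,tz,yaw,n):
    """n equal rows from present pose to TCP target: print first shifts in tool axes (mm) per row, turn"""
    s=bot.sense();M=R.from_rotvec(s["eef_rot"]).as_matrix();y0=np.arctan2(M[1,0],M[0,0])
    d=(np.array([tx,ty,tz])-s["ee_pos"])*1000/n; t=-((yaw-y0+np.pi)%(2*np.pi)-np.pi)/n
    print("pos",np.round(s["ee_pos"],4),"yaw",round(y0,4),"turn tot",round(t*n,4))
    for i in range(n if abs(t)>1e-3 else 1):
        a=y0-t*i; c,q=np.cos(a),np.sin(a)
        print([[round(c*d[0]+q*d[1],1),round(q*d[0]-c*d[1],1),round(-d[2],1)],round(t,4)])
E
python3 -c "
from h import *
plan(.57,.12,.40,1.62,16)"
```

```text
pos [ 0.1593 -0.5525  0.4047] yaw 0.2808 turn tot -1.3392
[[np.float64(36.3), np.float64(-33.3), np.float64(0.3)], np.float64(-0.0837)]
[[np.float64(39.0), np.float64(-30.1), np.float64(0.3)], np.float64(-0.0837)]
[[np.float64(41.3), np.float64(-26.8), np.float64(0.3)], np.float64(-0.0837)]
[[np.float64(43.4), np.float64(-23.2), np.float64(0.3)], np.float64(-0.0837)]
[[np.float64(45.2), np.float64(-19.5), np.float64(0.3)], np.float64(-0.0837)]
[[np.float64(46.7), np.float64(-15.6), np.float64(0.3)], np.float64(-0.0837)]
[[np.float64(47.8), np.float64(-11.7), np.float64(0.3)], np.float64(-0.0837)]
[[np.float64(48.7), np.float64(-7.6), np.float64(0.3)], np.float64(-0.0837)]
[[np.float64(49.1), np.float64(-3.6), np.float64(0.3)], np.float64(-0.0837)]
[[np.float64(49.2), np.float64(0.6), np.float64(0.3)], np.float64(-0.0837)]
[[np.float64(49.0), np.float64(4.7), np.float64(0.3)], np.float64(-0.0837)]
[[np.float64(48.5), np.float64(8.8), np.float64(0.3)], np.float64(-0.0837)]
[[np.float64(47.6), np.float64(12.8), np.float64(0.3)], np.float64(-0.0837)]
[[np.float64(46.3), np.float64(16.7), np.float64(0.3)], np.float64(-0.0837)]
[[np.float64(44.8), np.float64(20.5), np.float64(0.3)], np.float64(-0.0837)]
[[np.float64(42.9), np.float64(24.2), np.float64(0.3)], np.float64(-0.0837)]
```

```bash
python3 -m pendant '[[[36,-33,0],-0.084],[[39,-30,0],-0.084],[[41,-27,0],-0.084],[[43,-23,0],-0.084],[[45,-20,0],-0.084],[[47,-16,0],-0.084],[[48,-12,0],-0.084],[[49,-8,0],-0.084],[[49,-4,0],-0.084],[[49,1,0],-0.084],[[49,5,0],-0.084],[[48,9,0],-0.084],[[48,13,0],-0.084],[[46,17,0],-0.084],[[45,20,0],-0.084],[[43,24,0],-0.084],[[0,0,0],0],[[0,0,0],0]]' 60
python3 - <<'E'
from h import *
s=bot.sense();print(s["ee_pos"],s["eef_rot"],s["joint_vel"].max())
import json;json.dump({k:np.asarray(s[k]).tolist() for k in("ee_pos","eef_rot")},open("w1.json","w"))
save("wrist","w1.png")
for q in ["rack_coarse","rack_fine_center","gauge","master_gear"]:
  for d in bot.silhouettes("wrist",q): print(q,np.round(d["bbox"]),round(d["confidence"],2))
bot.capture("top")
for d in bot.silhouettes("top","tray"):
    m=d["region"].astype(np.uint8);c,wh,a=cv2.minAreaRect(cv2.findNonZero(m)); b=cv2.boxPoints((c,wh,a)); print(d["confidence"],c,wh,[np.round(w("top",*x,.022),3)[:2].tolist() for x in b])
E
```

```text
clock: 2.85
ee_pos: [0.5667, 0.121, 0.4044]
eef_rot: [-2.161, -2.28, 0.002]
contact_force: [-0.0, -0.2, 0.1]
grip_width: 0.0597
finger_force: 0.0
[0.56669687 0.12095229 0.40441968] [-2.16065455e+00 -2.28037367e+00  2.06278829e-03] 0.012405716673286575
rack_coarse [389.  93.  38. 129.] 0.92
rack_fine_center [360. 276.  28.  63.] 0.57
gauge [207.  82. 110. 252.] 0.93
master_gear [207.  82. 114. 254.] 0.51
0.89 (442.3000183105469, 186.1289520263672) (26.91556167602539, 54.167572021484375) [[0.569, -0.577], [0.524, -0.783], [0.423, -0.752], [0.468, -0.549]]
0.67 (366.1865234375, 202.0203399658203) (28.420333862304688, 53.678619384765625) [[0.616, -0.276], [0.598, -0.482], [0.49, -0.467], [0.508, -0.265]]
```

View pics/w1.png

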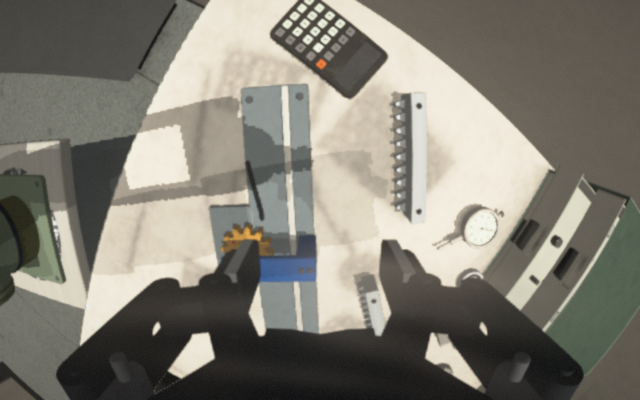

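Run:
```python
import cv2
a=cv2.imread("pics/w1.png")[75:225,235:435]
cv2.imwrite("pics/c1.png",cv2.resize(a,None,fx=4,fy=4,interpolation=cv2.INTER_CUBIC))
```

```text
(no output)
```

View pics/c1.png

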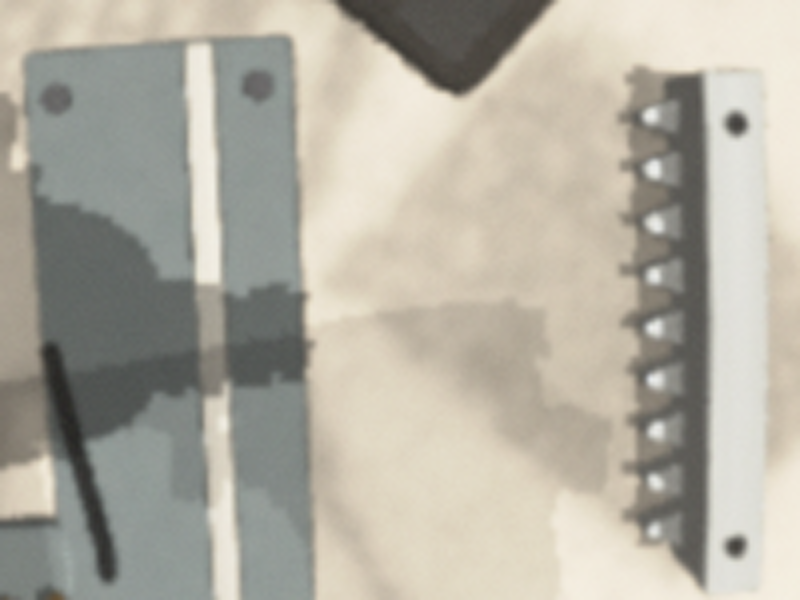

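Run:
```python
from h import *
import json
st=json.load(open("w1.json"))
f=lambda x,y,z:w("wrist",235+(x+.5)/4-.5,75+(y+.5)/4-.5,z,st)
rk=[f(*p,.044) for p in [(704,73),(762,70),(762,592),(706,590)]]
print("rack",np.round(rk,4)[:,:2].tolist(),np.mean(rk,0)[:2])
a=(rk[0]+rk[1]-rk[2]-rk[3])/2;print("len",np.linalg.norm(a),"yaw",np.arctan2(-a[0],a[1]), "width",np.linalg.norm(rk[0]-rk[1]),np.linalg.norm(rk[2]-rk[3]))
g={k:f(*p) for k,p in dict(TL=(26,52,.01),TR=(291,38,.01),RB=(313,590,.01),LB=(42,340,.01),fa=(184,42,.018),fb=(213,590,.018),fa2=(211,40,.018),fb2=(239,590,.018)).items()}
for k in g:print(k,np.round(g[k],4))
for a,b in(("TR","RB"),("fa","fb"),("fa2","fb2"),("TL","LB")):
    d=g[a]-g[b];print(a,np.arctan2(-d[0],d[1]))
```

```text
rack [[0.6585, 0.221], [0.6751, 0.2239], [0.6927, 0.0754], [0.6751, 0.0753]] [0.67533547 0.14888051]
len 0.14810563696753834 yaw 0.11605063814802952 width 0.01683947141536951 0.01764793354234543
TL [0.4678 0.2188 0.01  ]
TR [0.546  0.2244 0.01  ]
RB [0.5609 0.0576 0.01  ]
LB [0.4753 0.1321 0.01  ]
fa [0.5161 0.2214 0.018 ]
fb [0.5304 0.0586 0.018 ]
fa2 [0.5238 0.2222 0.018 ]
fb2 [0.5384 0.0591 0.018 ]
TR 0.0890321626598996
fa 0.08780877361671839
fa2 0.08944078864042088
TL 0.08535062074261271
```

The rack is at (0.675, 0.149), yaw 0.116. The gauge origin is at (0.524, 0.021), yaw 0.088. I'll grip the rack 45 mm behind its middle.

```bash
python3 -c "
from h import *
plan(.6701,.1936,.26,1.687,4)
plan(.6701,.1936,.26,1.687,1)"
```

```text
pos [0.5668 0.1205 0.405 ] yaw 1.6237 turn tot -0.0633
[[np.float64(16.9), np.float64(26.8), np.float64(36.2)], np.float64(-0.0158)]
[[np.float64(16.5), np.float64(27.0), np.float64(36.2)], np.float64(-0.0158)]
[[np.float64(16.0), np.float64(27.3), np.float64(36.2)], np.float64(-0.0158)]
[[np.float64(15.6), np.float64(27.5), np.float64(36.2)], np.float64(-0.0158)]
pos [0.5668 0.1205 0.405 ] yaw 1.6237 turn tot -0.0633
[[np.float64(67.6), np.float64(107.0), np.float64(145.0)], np.float64(-0.0633)]
```

```bash
python3 -m pendant '[[[17,27,36],-0.016],[[16.5,27,36],-0.016],[[16,27,36],-0.016],[[16,27.5,36],-0.016],[[0,0,0],0],[[0,0,20],0],[[0,0,25],0],[[0,0,20],0],[[0,0,0],0],[[0,0,0],0]]' 60
python3 -c "
from h import *
plan(.6701,.1936,.195,1.687,1)"
```

```text
clock: 4.45
ee_pos: [0.6704, 0.1946, 0.1976]
eef_rot: [2.086, 2.347, 0.003]
contact_force: [0.3, 0.3, 0.1]
grip_width: 0.0599
finger_force: 0.0
pos [0.6704 0.1946 0.1976] yaw 1.6883 turn tot 0.0013
[[np.float64(-1.0), np.float64(-0.4), np.float64(2.6)], np.float64(0.0013)]
```

```bash
python3 -m pendant '[[[0,0,2],0],[[0,0,0],0],[[0,0,0],0],[[0,0,0],0],[[0,0,0],0],[[0,0,0],0]]' 5
```

```text
clock: 5.2
ee_pos: [0.6703, 0.195, 0.1944]
eef_rot: [2.086, 2.348, 0.001]
contact_force: [-0.1, -1.2, 5.1]
grip_width: 0.0168
finger_force: 60.8
```

```bash
python3 -m pendant '[[[0,0,-15],0],[[0,0,-25],0],[[0,0,-30],0],[[0,0,0],0]]'
python3 -c "
from h import *
plan(.5037,.2143,.25,1.659,1)
plan(.5037,.2143,.25,1.659,4)"
```

```text
clock: 5.7
ee_pos: [0.6707, 0.1952, 0.2661]
eef_rot: [2.085, 2.347, 0.007]
contact_force: [0.3, -0.3, -4.4]
grip_width: 0.0169
finger_force: 59.7
pos [0.6707 0.1952 0.2661] yaw 1.6888 turn tot 0.0298
[[np.float64(38.7), np.float64(-163.6), np.float64(16.1)], np.float64(0.0298)]
pos [0.6707 0.1952 0.2661] yaw 1.6888 turn tot 0.0298
[[np.float64(9.7), np.float64(-40.9), np.float64(4.0)], np.float64(0.0075)]
[[np.float64(9.4), np.float64(-41.0), np.float64(4.0)], np.float64(0.0075)]
[[np.float64(9.1), np.float64(-41.0), np.float64(4.0)], np.float64(0.0075)]
[[np.float64(8.8), np.float64(-41.1), np.float64(4.0)], np.float64(0.0075)]
```

```bash
python3 -m pendant '[[[8,-32,0],0.006],[[8,-33,3],0.006],[[8,-33,5],0.006],[[7,-33,5],0.006],[[7,-32,3],0.006],[[0,0,0],0],[[0,0,0],0],[[0,0,0],0]]'
cat > look.py <<'E'
import sys; from h import *
s=bot.sense(); im=save("wrist",sys.argv[1])
O=np.array([.5242,.0214]);ya=.088;ex=np.array([np.cos(ya),np.sin(ya)]);ey=np.array([-np.sin(ya),np.cos(ya)])
G=lambda x,y,z:proj("wrist",[*(O+ex*x+ey*y),z],s)
p=s["ee_pos"][:2]-O;M=R.from_rotvec(s["eef_rot"]).as_matrix()
print("tcp in gauge",np.round([p@ex,p@ey,s["ee_pos"][2]],4),"yaw",np.arctan2(M[1,0],M[0,0])-np.pi/2-ya, "tilt",np.round(M[:2,2],4))
b=cv2.cvtColor(im,cv2.COLOR_RGB2BGR)
x0,y0,x1,y1,k=map(int,sys.argv[2:7])
b=cv2.resize(b[y0:y1,x0:x1],None,fx=k,fy=k,interpolation=cv2.INTER_CUBIC)
for x,c in((.0095,(0,0,255)),(.0175,(0,255,0)),(.04,(255,0,0)),(-.04,(255,0,0))):
  for y in np.linspace(-.17,.2,38):
    q=(G(x,y,.018 if 0<x<.03 else .01)-[x0,y0]+.5)*k
    cv2.circle(b,tuple(int(v) for v in q),1,c,-1)
cv2.imwrite("pics/"+sys.argv[1],b)
E
python3 look.py w2.png 160 40 480 280 2; python3 -c "
from h import *
plan(.5037,.2143,.25,1.659,1)"
```

```text
clock: 6.7
ee_pos: [0.5048, 0.2154, 0.2475]
eef_rot: [2.122, 2.316, 0.001]
contact_force: [0.4, 0.1, -3.7]
grip_width: 0.0167
finger_force: 59.8
tcp in gauge [-0.0022  0.195   0.2475] yaw -0.0003836519482617595 tilt [0.0006 0.0001]
pos [0.5048 0.2154 0.2475] yaw 1.6583 turn tot -0.0007
[[np.float64(-1.0), np.float64(-1.2), np.float64(-2.5)], np.float64(-0.0007)]
```

View pics/w2.png

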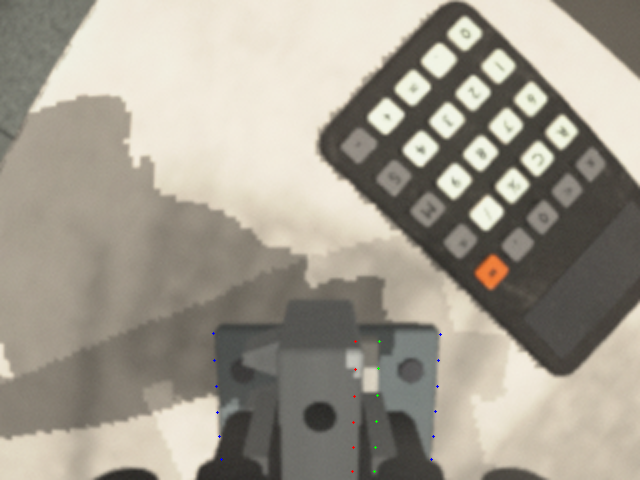

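Run:
```python
from h import *
O=np.array([.5242,.0214]);ya=.088;ex=np.array([np.cos(ya),np.sin(ya)]);ey=np.array([-np.sin(ya),np.cos(ya)])
for u,v,z in((279,347,.0971),(360,347,.0971),(279,470,.0971),(362,470,.0971),(285,300,.0531),(354,300,.0531),(244,360,.069)):
    p=w("wrist",160+(u+.5)/2-.5,40+(v+.5)/2-.5,z)[:2]-O; print(np.round([p@ex,p@ey],4))
```

```text
[-0.0108  0.2234]
[0.0057 0.2234]
[-0.0114  0.1949]
[0.0068 0.1949]
[-0.0119  0.2225]
[0.0068 0.2225]
[-0.0217  0.2108]
```

```bash
python3 -m pendant '[[[0,-1,15],0],[[0,0,15],0],[[0,0,8],0],[[0,0,3],0],[[0,0,1.5],0],[[0,0,0],0],[[0,0,0],0]]'; python3 look.py w3.png 160 40 480 280 2
```

```text
clock: 7.62
ee_pos: [0.5031, 0.2154, 0.2056]
eef_rot: [2.121, 2.317, 0.001]
contact_force: [-0.1, 0.2, -1.5]
grip_width: 0.017
finger_force: 59.8
tcp in gauge [-0.0039  0.1951  0.2056] yaw 2.2168453828269596e-05 tilt [0.0009 0.0002]
```

```bash
python3 -m pendant '[[[0,0,1],0],[[0,0,0],0],[[0,0,0],0]]'; python3 -m pendant '[[[0,2,0],0],[[0,1,0],0],[[0,0,0],0]]';python3 -m pendant '[[[0,1,0],0],[[0,0,0],0]]'; python3 -m pendant '[[[0,1,0],0],[[0,0,0],0]]'; python3 look.py w3.png 160 40 480 280 2
```

```text
clock: 8.05
ee_pos: [0.5031, 0.2155, 0.2045]
eef_rot: [2.121, 2.317, 0.001]
contact_force: [-0.2, 0.2, 0.2]
grip_width: 0.017
finger_force: 60.2
clock: 8.43
ee_pos: [0.5059, 0.2156, 0.2044]
eef_rot: [-2.122, -2.317, 0.001]
contact_force: [-2.4, -0.4, 4.2]
grip_width: 0.0165
finger_force: 60.9
clock: 8.68
ee_pos: [0.5068, 0.2157, 0.2044]
eef_rot: [-2.122, -2.317, 0.001]
contact_force: [-3.0, -0.7, 5.2]
grip_width: 0.0164
finger_force: 60.9
clock: 8.93
ee_pos: [0.5078, 0.2158, 0.2044]
eef_rot: [-2.122, -2.317, 0.001]
contact_force: [-3.6, -0.6, 4.4]
grip_width: 0.017
finger_force: 61.0
tcp in gauge [0.0007 0.1951 0.2044] yaw -7.821524633380705e-05 tilt [-0.0004 -0.0002]
```

```bash
python3 -m pendant '[[[-5,0,0],0],[[-8,0,0],0],[[-8,0,0],0],[[-4,0,0],0],[[0,0,0],0]]'; python3 -m pendant '[[[0,1,0],0],[[0,0,0],0]]'; python3 look.py w3.png 160 40 480 280 2
```

```text
clock: 9.6
ee_pos: [0.5102, 0.1912, 0.2044]
eef_rot: [-2.122, -2.316, -0.002]
contact_force: [-4.4, 3.9, 4.5]
grip_width: 0.0168
finger_force: 60.9
clock: 9.85
ee_pos: [0.5106, 0.1913, 0.2044]
eef_rot: [-2.121, -2.316, 0.001]
contact_force: [-6.0, 2.1, 6.6]
grip_width: 0.0168
finger_force: 61.3
tcp in gauge [0.0014 0.1705 0.2044] yaw -0.00012553633167425304 tilt [-0.0018  0.0004]
```

```bash
python3 -m pendant '[[[-6,0,0],0],[[-6,0,0],0],[[-6,0,0],0],[[-4,0,0],0]]'; python3 -m pendant '[[[-6,0,0],0],[[-6,0,0],0],[[-6,0,0],0],[[-6,0,0],0]]'; python3 look.py w3.png 160 40 480 280 2
```

```text
clock: 10.4
ee_pos: [0.5124, 0.17, 0.2044]
eef_rot: [-2.12, -2.315, -0.001]
contact_force: [-7.0, 7.5, 6.8]
grip_width: 0.0166
finger_force: 61.2
clock: 10.9
ee_pos: [0.5146, 0.1462, 0.2044]
eef_rot: [-2.12, -2.315, -0.001]
contact_force: [-7.9, 8.6, 6.9]
grip_width: 0.0165
finger_force: 61.2
tcp in gauge [0.0014 0.1252 0.2044] yaw -0.0003988944519565385 tilt [-0.0017  0.0023]
```

```bash
python3 -m pendant '[[[-7,0,0],0],[[-8,0,0],0],[[-8,0,0],0],[[-8,0,0],0],[[-8,0,0],0],[[-5,0,0],0]]'; python3 -m pendant '[[[-7,0,0],0],[[-8,0,0],0],[[-8,0,0],0],[[-8,0,0],0],[[-8,0,0],0],[[-4,0,0],0],[[0,0,0],0]]'; python3 look.py w3.png 160 40 480 280 2
```

```text
clock: 11.7
ee_pos: [0.5185, 0.1022, 0.2044]
eef_rot: [-2.12, -2.315, -0.001]
contact_force: [-6.7, 8.9, 6.7]
grip_width: 0.017
finger_force: 61.3
clock: 12.58
ee_pos: [0.5223, 0.059, 0.2044]
eef_rot: [-2.121, -2.315, 0.0]
contact_force: [-5.1, 4.3, 5.9]
grip_width: 0.0166
finger_force: 61.3
tcp in gauge [0.0014 0.0376 0.2044] yaw -0.000306448776490692 tilt [-0.0017  0.0011]
```

```bash
python3 -m pendant '[[[0,0,0],0],[[0,0,0],0],[[0,0,0],0]]' 40; python3 -m pendant '[[[0,0,-20],0],[[0,0,-40],0],[[0,0,-30],0],[[-15,0,0],0],[[-30,0,0],0],[[-30,0,0],0],[[-17,0,0],0],[[0,0,0],0],[[0,0,0],0]]'
python3 - <<'E'
from h import *
save("scene","s1.png")
cv2.imwrite("pics/s1c.png",cv2.resize(cv2.imread("pics/s1.png")[170:320,220:420],None,fx=4,fy=4,interpolation=cv2.INTER_CUBIC))
O=np.array([.5242,.0214]);ya=.088;ex=np.array([np.cos(ya),np.sin(ya)]);ey=np.array([-np.sin(ya),np.cos(ya)])
s=bot.sense();p=s["ee_pos"][:2]-O;print(p@ex,p@ey)
E
```

```text
clock: 13.0
ee_pos: [0.5232, 0.0583, 0.2041]
eef_rot: [2.121, 2.316, 0.0]
contact_force: [-0.1, 0.7, -0.5]
grip_width: 0.0401
finger_force: 0.0
clock: 14.12
ee_pos: [0.5308, -0.0327, 0.2938]
eef_rot: [-2.121, -2.316, 0.0]
contact_force: [0.3, -0.8, 0.2]
grip_width: 0.0403
finger_force: 0.0
0.001885922314319621 -0.05428251731090826
```

View pics/s1c.png

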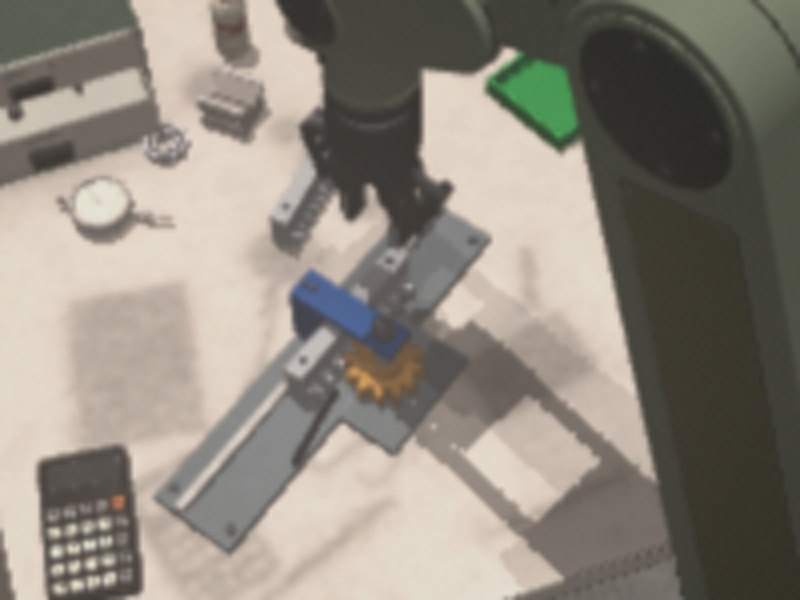

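The rack lies under the arch and meshes with the gear, with its ends visible on both sides (crop (300,355) and (390,260)). Next I grip it on the exit side.

```bash
python3 -m pendant '[[[0,-1,35],0],[[0,0,35],0],[[0,0,16],0],[[0,0,3],0],[[0,0,0],0],[[0,0,0],0]]';  python3 -m pendant '[[[0,0,0],0],[[0,0,0],0],[[0,0,0],0],[[0,0,0],0],[[0,0,0],0]]' 5
```

```text
clock: 14.92
ee_pos: [0.5303, -0.033, 0.2061]
eef_rot: [2.12, 2.316, 0.002]
contact_force: [0.2, 0.7, -0.5]
grip_width: 0.0399
finger_force: 0.0
clock: 15.55
ee_pos: [0.5301, -0.0332, 0.2061]
eef_rot: [2.121, 2.316, 0.001]
contact_force: [-1.3, 1.6, 5.7]
grip_width: 0.0169
finger_force: 59.7
```

Drawing it 104 mm to −y.

```bash
python3 -m pendant '[[[-5,0,0],0],[[-8,0,0],0],[[-8,0,0],0],[[-8,0,0],0],[[-8,0,0],0],[[-8,0,0],0],[[-5,0,0],0]]'; python3 -m pendant '[[[-6,0,0],0],[[-8,0,0],0],[[-8,0,0],0],[[-8,0,0],0],[[-8,0,0],0],[[-8,0,0],0],[[-8,0,0],0],[[-3,0,0],0],[[0,0,0],0],[[0,0,0],0]]'; python3 look.py w4.png 120 40 520 340 2
```

```text
clock: 16.42
ee_pos: [0.5344, -0.0824, 0.206]
eef_rot: [-2.122, -2.315, -0.003]
contact_force: [-0.3, 6.2, 6.9]
grip_width: 0.0166
finger_force: 59.9
clock: 17.68
ee_pos: [0.5395, -0.1394, 0.206]
eef_rot: [2.122, 2.316, 0.002]
contact_force: [-1.3, 2.9, 6.6]
grip_width: 0.0167
finger_force: 59.8
tcp in gauge [ 0.0011 -0.1615  0.206 ] yaw -0.0006916690562352168 tilt [0.001  0.0008]
```

View pics/w4.png

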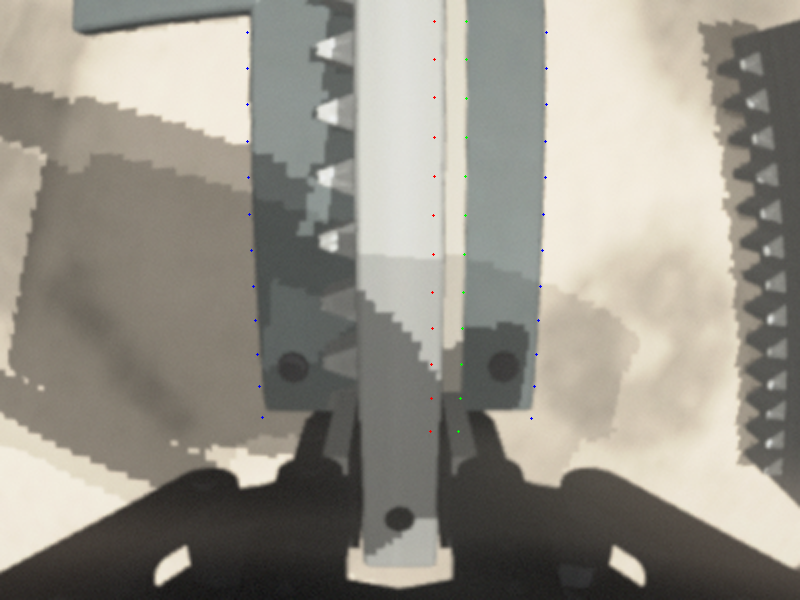

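Run:
```python
from h import *
O=np.array([.5242,.0214]);ya=.088;ex=np.array([np.cos(ya),np.sin(ya)]);ey=np.array([-np.sin(ya),np.cos(ya)])
p=w("wrist",320,322,.054)[:2]-O;print(p@ex,p@ey)
im=save("wrist","w5.png"); print(proj("wrist",[*(O+ey*-.04),.054]))
b=im[0:150,220:420];cv2.imwrite("pics/c5.png",cv2.cvtColor(cv2.resize(b,None,fx=4,fy=4),cv2.COLOR_RGB2BGR))
```

```text
0.0011730503204474803 -0.18928887801005687
[317.26791974 -13.81038275]
```

View pics/c5.png

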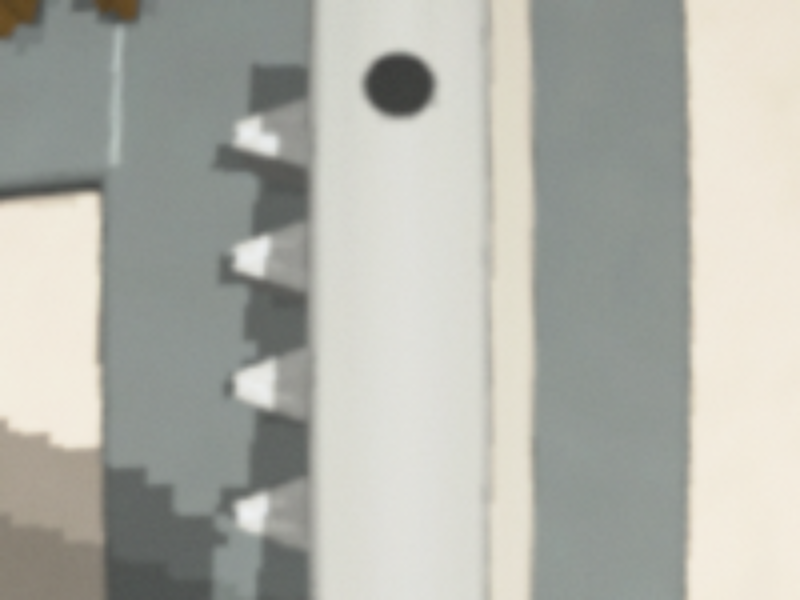

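```bash
python3 -m pendant '[[[-4,0,0],0],[[-2,0,0],0],[[0,0,0],0],[[0,0,-8],0],[[0,0,-22],0],[[0,0,-30],0],[[0,0,-20],0],[[0,0,0],0],[[0,0,0],0]]'; python3 -c "
from h import *
plan(.552,-.42,.265,1.484,9)"
```

```text
clock: 18.9
ee_pos: [0.5393, -0.1457, 0.2841]
eef_rot: [-2.12, -2.316, 0.002]
contact_force: [0.4, -0.5, -3.4]
grip_width: 0.0166
finger_force: 59.0
pos [ 0.5393 -0.1457  0.2841] yaw 1.6588 turn tot 0.1748
[[np.float64(-30.5), np.float64(-1.3), np.float64(2.1)], np.float64(0.0194)]
[[np.float64(-30.5), np.float64(-0.7), np.float64(2.1)], np.float64(0.0194)]
[[np.float64(-30.5), np.float64(-0.1), np.float64(2.1)], np.float64(0.0194)]
[[np.float64(-30.5), np.float64(0.5), np.float64(2.1)], np.float64(0.0194)]
[[np.float64(-30.5), np.float64(1.1), np.float64(2.1)], np.float64(0.0194)]
[[np.float64(-30.5), np.float64(1.7), np.float64(2.1)], np.float64(0.0194)]
[[np.float64(-30.4), np.float64(2.3), np.float64(2.1)], np.float64(0.0194)]
[[np.float64(-30.4), np.float64(2.9), np.float64(2.1)], np.float64(0.0194)]
[[np.float64(-30.3), np.float64(3.5), np.float64(2.1)], np.float64(0.0194)]
```

```bash
python3 -m pendant '[[[-15,0,0],0.02],[[-31,-1,2],0.02],[[-31,-1,2],0.02],[[-31,0,2],0.02],[[-31,1,2],0.02],[[-31,1,2],0.02],[[-31,2,2],0.02],[[-31,2,2],0.02],[[-28,3,2],0.015],[[-14,2,2],0],[[0,0,0],0],[[0,0,0],0]]'
python3 - <<'E'
from h import *
plan(.552,-.42,.265,1.484,1)
im=save("wrist","w6.png");b=im[20:380,50:590].copy()
for x in(-.05,.05):
  for y in np.linspace(-.1,.1,21):
    P=np.array([.553,-.3725])+x*np.array([.996,-.087])+y*np.array([.087,.996]);q=proj("wrist",[*P,.022])-[50,20]
    cv2.circle(b,tuple(int(round(v)) for v in q),1,(255,0,0),-1)
cv2.imwrite("pics/c6.png",cv2.cvtColor(cv2.resize(b,None,fx=1.45,fy=1.45),cv2.COLOR_RGB2BGR))
E
```

```text
clock: 20.4
ee_pos: [0.5486, -0.4193, 0.2669]
eef_rot: [-2.314, -2.122, -0.0]
contact_force: [-0.4, 1.1, -3.1]
grip_width: 0.0168
finger_force: 58.8
pos [ 0.5486 -0.4193  0.2669] yaw 1.4842 turn tot 0.0002
[[np.float64(-0.4), np.float64(3.4), np.float64(1.9)], np.float64(0.0002)]
```

View pics/c6.png

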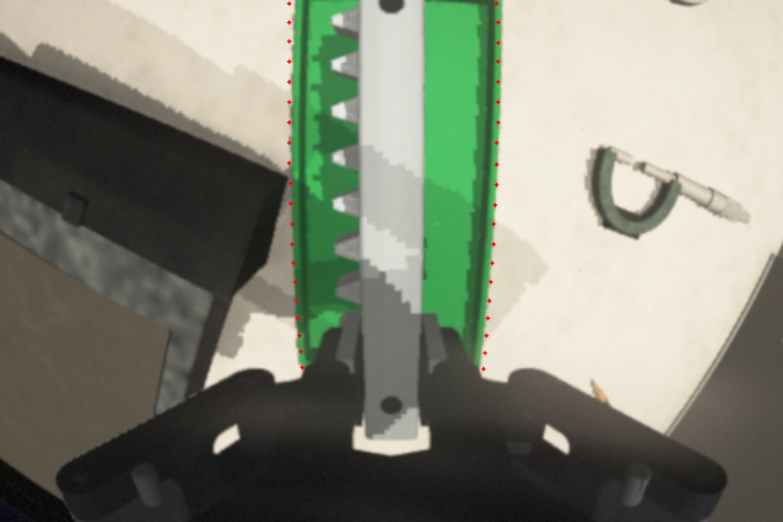

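```bash
python3 -m pendant '[[[0,6,15],0],[[0,0,25],0],[[0,0,15],0],[[0,0,6],0],[[0,0,3],0],[[0,0,0],0],[[0,0,0],0]]'
```

```text
clock: 21.32
ee_pos: [0.5548, -0.4208, 0.2041]
eef_rot: [2.315, 2.122, 0.0]
contact_force: [-0.3, 0.2, -3.3]
grip_width: 0.0166
finger_force: 58.8
```

```bash
python3 -m pendant '[[[0,0,2],0],[[0,0,1],0],[[0,0,0],0]]'; python3 -m pendant '[[[0,0,1],0],[[0,0,0],0]]'
```

```text
clock: 21.7
ee_pos: [0.5546, -0.4206, 0.2003]
eef_rot: [2.316, 2.123, -0.0]
contact_force: [-0.5, -0.4, -3.2]
grip_width: 0.0167
finger_force: 59.0
clock: 21.95
ee_pos: [0.5546, -0.4206, 0.2001]
eef_rot: [2.316, 2.122, -0.0]
contact_force: [-3.3, 1.9, 2.4]
grip_width: 0.0168
finger_force: 59.7
```

Contact with the floor (the rack's weight is off the wrist). I'll release and lift away.

```bash
python3 -m pendant '[[[0,0,0],0],[[0,0,0],0],[[0,0,0],0],[[0,0,0],0]]' 40; python3 -m pendant '[[[0,0,-15],0],[[0,0,-30],0],[[0,0,-40],0],[[0,0,-40],0],[[0,0,-20],0],[[0,0,0],0],[[0,0,0],0],[[0,0,0],0]]'
python3 - <<'E'
from h import *
im=save("wrist","w7.png");cv2.imwrite("pics/c7.png",cv2.cvtColor(im,cv2.COLOR_RGB2BGR))
E
```

```text
clock: 22.45
ee_pos: [0.5547, -0.4206, 0.1992]
eef_rot: [2.316, 2.123, 0.0]
contact_force: [0.6, -0.0, 0.1]
grip_width: 0.0401
finger_force: 0.0
clock: 23.45
ee_pos: [0.5544, -0.4205, 0.3427]
eef_rot: [-2.314, -2.121, 0.001]
contact_force: [0.7, 0.3, -0.3]
grip_width: 0.0403
finger_force: 0.0
```

View pics/c7.png

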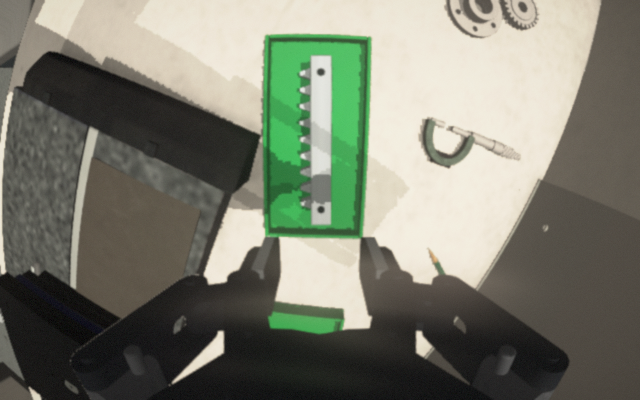

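The rack stands upright inside the left green tray (bar from (320,57) to (320,222)), well clear of the walls, and the gripper is clear.

```bash
python3 -c "
from h import *
print(bot.finish_job())"
```

```text
the job is handed in; nothing more can be done
None
```

The coarse rack was run through the gauge in mesh with the master gear and set upright in the left-hand green tray. I handed the job in at about 23.5 s of the 64 s, but the hand-in returned no verdict and I did not measure the gear's final angle.

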